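# Hold the exhibit's spring-return key switch on

### The arm

A 6-joint arm with a two-finger parallel gripper is mounted at the origin on the work surface. World frame = base frame: x ahead of the robot, y to its left, z up, the work surface at z = 0. Lengths are in m, angles in rad, forces in N, time in s.
With the tool pointing down it reaches from about 0.375 to 0.975 m from the base axis. Payload 3.8 kg.
Tool frame: the origin (TCP) lies midway between the tips of the shut fingers; the grasp point (between the pads) lies 19 mm behind it; z points along the fingers, y is the line along which they close (so a half turn about z gives the same grasp; the last joint's range is limited). The gripper opens to 88 mm and grips with 3 to 60 N. Pads are 18 mm wide; open, the fingers measure 123 mm over their backs; the gripper's body (75 mm by 187 mm) begins 45 mm behind the grasp point.
Start: joints at [-0.037, 0.264, 1.604, -0, 1.274, -0.037], TCP at [0.675, -0, 0.212] pointing down, gripper open.
Joint ranges: [-2.63, 2.63], [-0.94, 2.18], [0.31, 2.57], [-1.31, 4.45], [0, 2.66], [-2.55, 2.55]. Speed limits (rad/s): [2.57, 2.57, 3.14, 3.14, 3.14, 3.14].

### API

Orientations are given as a unit quaternion [w, x, y, z].
In Python, from workcell import r gives the robot as it stands. Calls block until the motion is done:
- r.move_pose(position, orientation): joint-space move of the TCP to a pose.
- r.servo_line(position, rot=None, velocity=0.15, contact_N=None): straight line of the TCP; rot=None keeps the orientation; velocity is the mean speed in m/s. With contact_N (N) it stops when the force on the tool has changed by that much, and returns True; else False.
- r.move_j(angles): joint-space move.
- r.move_gripper(opening, newtons=None): finger opening in m; newtons is the grip in N (None keeps the last); returns when the fingers have stopped.
- r.wait(seconds).
- r.inverse_kinematics(position, orientation): joint angles nearest the present ones, or None.
- r.camera(name): name is "scene" or "side" or "wrist"; returns the picture (480x640x3 uint8, red, green, blue); there is no depth.
- r.get_calibration(name): a dict with "mtx" (3x3 intrinsics, pixels), "k1" (the pictures are not rectified: a ray, as slopes to the right and down, at radius r is drawn at 1 + k1 r^2 times it, then the intrinsics apply), "origin" and "attitude" of the camera in the world. Camera axes: x right, y up, looking along -z (the intrinsics and any distortion apply to the point x, -y, -z); pixel columns grow to the right and rows downward; lengths in m; the calibration is good to about 2 mm. A picture is of the moment at which its call begins: read the wrist's pose just before it. get_calibration takes no time and is no camera call; for the wrist camera it gives the pose at the moment of the call.
A pose or a line that the arm cannot do raises r.IKError and nothing moves.
- r.hand_in(): hands the job in; it is judged then, once.
Readings, each from a call of its own:
- r.get_t(): time.
- r.get_joint_pos(): joint angles.
- r.get_dq(): joint speeds.
- r.get_joint_efforts(): joint torques, N m.
- r.get_ee_pos(): TCP position.
- r.get_tcp_rot(): TCP orientation.
- r.get_ft_force(): force on the tool from outside, world axes, zero at the start.
- r.get_torque(): the same for the moment, N m.
- r.get_width(): finger opening in m.
- r.get_gripper_force(): force on a finger pad.
Only numpy, scipy, OpenCV 4.12 (cv2) and the standard library are available. Lean on these libraries where they do the work, as an engineer would, in place of code of your own. Each camera call takes 0.05 s, during which the arm holds its last target. There are 200 camera calls.

### The job

Switch the exhibit on: draw the orange-headed key up out of the mycelium rack, push it down into the orange-plated key switch on the grey console, working it past the sticky pins until its collar sits on the plate, and only then turn it a quarter clockwise (seen from above) to its stop. The switch springs back, so finish while still gripping the key and holding it turned. Leave the other keys in the rack and the other exhibits where they are.

Things in the scene. Friction and masses are not known exactly. Their poses are not given: they have to be found in the camera images.
- key_orange_bow (a point): Key of about 50 g with orange plastic bow (head), 30 mm wide, 10 mm thick, 34 mm tall, upright in the rack. Point on its axis 12 mm below the bow's top, to be gripped across the 10 mm thickness. x through the thickness, y along the width, z up; the same after half a turn. Collar's upper side 22 mm below, its underside 26 mm below, blade's tip 66 mm below this point.
- key_orange_collar (a point): Same key, same axes: centre of the underside of its steel collar (28 mm across, 4 mm thick), which the bow stands on. Below it a round neck 6 mm thick and 20 mm long, then a flat blade 16 mm wide (y), 5 mm thick (x), 20 mm long; its last 4 mm narrow to 10 by 2 mm. Tip 40 mm below this point.
- key_blue_bow (a point): Key of about 50 g with blue plastic bow (head), 30 mm wide, 10 mm thick, 34 mm tall, upright in the rack. A wrong key, to be left in the rack. Point and axes as for the orange key.
- key_white_bow (a point): Key of about 50 g with white plastic bow (head), 30 mm wide, 10 mm thick, 34 mm tall, upright in the rack. A wrong key, to be left in the rack. Point and axes as for the orange key.
- rack: Fixed cream-coloured, crusty mycelium bar 70 x 230 x 48 mm (x, y, z) with three upright slots 70 mm apart along its y, one per key; collars rest on its top, blades reach 40 mm down. The slots leave the blades about 1 mm play on each side. Origin: centre of the underside. Which key is in which slot varies.
- lock_face (a point): Centre of the key switch's mouth, level with the top of the orange plate (56 x 56 mm) on the fixed grey console (130 x 140 x 76 mm); 78 mm above the table. z up; y along the keyway's length (the key's width goes along y, either way round), x across it. Mouth 27 mm (y) x 16 mm (x), sloping in over 8 mm depth to a slot 19 x 7.5 mm.
- plug (a joint): Turn of the key switch's cylinder, rad: 0 as found, growing clockwise from above, stop at 1.5. A spring turns it back: 0.02 N m at 0, 0.08 at the stop. Play to the key about 0.1. It is locked until the key is fully in (do not force it). Two sticky pins rub on the blade's faces once its tip is some 28 mm deep: a steady push of 5 to 10 N or small sideways wiggles get past.
- bowl_center (a point): Loose mycelium bowl, 116 mm across, 55 mm high, to be left alone. Its centre.
- dome_center (a point): Loose mycelium dome, 96 mm across, 53 mm high, to be left alone. Its centre.
- bottle_center (a point): Loose green glass bottle, 62 mm across, 210 mm high, to be left alone. Its centre.
- slab_center (a point): Loose pale mycelium tile 180 x 90 x 16 mm, to be left alone. Its centre.
Not all that is in view belongs to the job. Leave any brown or yellow look-alike of the part that bears key_orange_bow alone.

How it is judged:
On the way, in this order (a step that is already met when the one before it is completed fails the run):
1. the orange key is drawn out of the rack, held in the fingers (height (world z) of key_orange_collar above 0.095 m and contact force between the fingers and key_orange above 1 N), for 0.1 s.
2. the orange key is fully in, its collar on the plate, not yet turned (horizontal distance between key_orange_collar and lock_face below 0.005 m and z of key_orange_collar in the frame of lock_face between -0.005 and 0.004 m and angle between key_orange_collar's own z axis and vertical below 0.15 rad and value of joint plug below 0.3 rad), for 0.1 s.
3. the key is turned a quarter clockwise, to its stop, and held there (horizontal distance between key_orange_collar and lock_face below 0.005 m and z of key_orange_collar in the frame of lock_face between -0.005 and 0.004 m and angle between key_orange_collar's own z axis and vertical below 0.15 rad and value of joint plug above 1.3 rad and contact force between the fingers and key_orange above 1 N), for 0.5 s.
At the end, for the whole second after the job is handed in: The fingers hold the orange key (more than 1 N), its collar within 4 mm of the plate and 5 mm of the mouth's centre, upright within 0.15 rad, and keep the cylinder turned beyond 1.3 rad against its spring; the other two keys are within 8 mm and the other exhibits within 30 mm of where they stood (all of step 3 and distance of each of key_blue_bow, key_white_bow from where it was at the start of the episode below 0.008 m and distance of each of bowl_center, dome_center, bottle_center, slab_center from where it was at the start of the episode below 0.03 m); the arm keeps its last pose, push and grip.
It fails at once if the cylinder is forced round while the key is not fully in (value of joint plug above 0.4 rad and z of key_orange_collar in the frame of lock_face above 0.007 m).
It fails at once if a wrong key is pulled out of the rack (distance of any of key_blue_bow, key_white_bow from where it was at the start of the episode above 0.015 m).
It fails at once if an exhibit is knocked away (distance of any of bowl_center, dome_center, bottle_center, slab_center from where it was at the start of the episode above 0.05 m).
It also fails if it takes over 54 s, if anything falls off the work surface, if the arm or the gripper's body presses on something with over 40 N, if the wrist force passes 120 N, or if a joint passes its speed limit or range.

## Working session

There is one attempt and no reset: what is moved stays moved. The work goes in short steps, each a Python script; the robot and the scene stay as the last script left them, time stands still between calls to the robot, and variables do not carry over. Pictures are saved under pics/ and viewed, at most 10 in all, crops included, and the job is handed in when it is done.

```bash
mkdir -p pics; cat > h.py <<'E'
import numpy as np, cv2
from scipy.spatial.transform import Rotation as R
from workcell import r
def save(n,im): cv2.imwrite(f'pics/{n}.png',cv2.cvtColor(im,cv2.COLOR_RGB2BGR))
def cal(n):
    c=r.get_calibration(n); a=np.array(c['attitude'],float)
    Rm=a if a.shape==(3,3) else R.from_quat(a,scalar_first=True).as_matrix()
    return np.array(c['mtx']),c['k1'],np.array(c['origin']),Rm
def ray(C,u,v):
    K,k1,o,Rm=C
    p=cv2.undistortPoints(np.array([[[u,v]]],float),K,np.array([k1,0,0,0.]))[0,0]
    return o,Rm@np.array([p[0],-p[1],-1])
def onz(C,u,v,z):
    o,d=ray(C,u,v); return o+d*(z-o[2])/d[2]
def proj(C,P):
    K,k1,o,Rm=C
    q=(np.atleast_2d(P)-o)@Rm*[1,-1,-1]
    return cv2.projectPoints(q,np.zeros(3),np.zeros(3),K,np.array([k1,0,0,0.]))[0][:,0]
E
python3 - <<'E'
from h import *
for n in('scene','side','wrist'):
    save(n+'0',r.camera(n)); print(n,r.get_calibration(n))
print(r.get_t(),r.get_tcp_rot())
E
```

```text
scene {'mtx': array([[502.03674392,   0.        , 312.36407278],
       [  0.        , 502.03674392, 245.50158403],
       [  0.        ,   0.        ,   1.        ]]), 'k1': -0.10850010137509905, 'origin': array([ 1.04477065, -0.57641025,  1.21587464]), 'attitude': array([0.88865069, 0.24242237, 0.10412792, 0.37508496])}
side {'mtx': array([[616.43480048,   0.        , 322.69430975],
       [  0.        , 616.43480048, 232.64908663],
       [  0.        ,   0.        ,   1.        ]]), 'k1': 0.06294487883262155, 'origin': array([-0.09016056, -0.80325626,  1.05741663]), 'attitude': array([ 0.85459136,  0.35579483, -0.13693923, -0.35260642])}
wrist {'mtx': array([[431.91737251,   0.        , 321.43906812],
       [  0.        , 431.91737251, 244.05081847],
       [  0.        ,   0.        ,   1.        ]]), 'k1': -0.006947080897542349, 'origin': array([0.67465173, 0.07153094, 0.3820635 ]), 'attitude': array([ 9.90100825e-01, -1.40356405e-01,  4.35562017e-04,  4.95532436e-04])}
0.15 [-6.28015377e-04  7.07094651e-01  7.07118378e-01 -5.99698425e-04]
```

View pics/scene0.png

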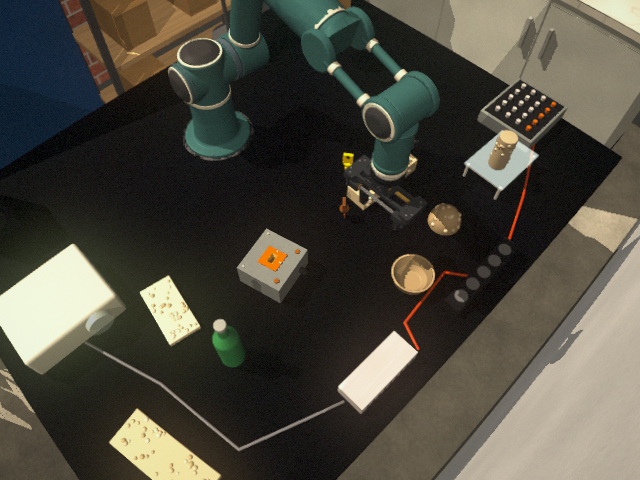

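View pics/side0.png

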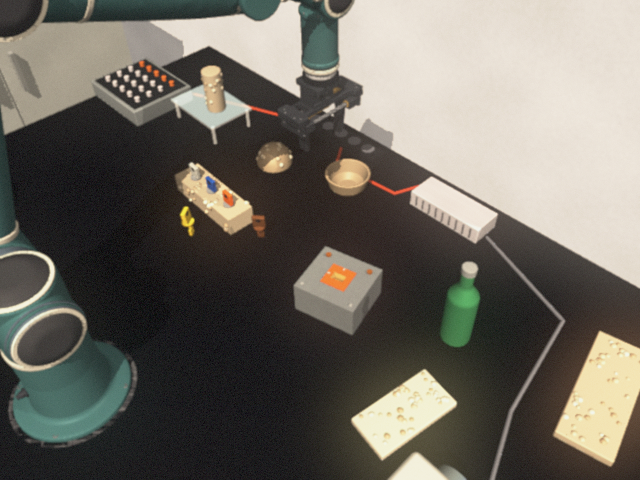

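The scene view shows the console with its orange plate at (273,259), with the rack hidden under the gripper. In the side view the rack is at (213,198). Key candidates there are white (196,173), blue (212,185), orange in the rack (228,198), a yellow look-alike standing outside at (187,218) and a brown one outside at (259,224). The one at (228,198) fits, since it is orange and in the rack. I'll confirm that with the wrist camera.

```bash
python3 - <<'E'
from h import *
C=cal('side')
for n,u,v,z in[('o',228,198,.074),('w',196,173,.074),('lock',340,277,.078),('yel',187,218,.02),('br',259,224,.02)]: print(n,onz(C,u,v,z).round(3))
print('lock scene',onz(cal('scene'),273,259,.078).round(3))
cw=cal('wrist'); T=R.from_quat(r.get_tcp_rot(),scalar_first=True).as_matrix()
off=cw[2]-r.get_ee_pos(); print('cam off',off.round(3),'look',-cw[3][:,2])
# put the camera so that it looks at the midpoint of the rack from above
t=onz(C,212,187,.074); l=cw[3][:,2]; cam=t-(-l)*.34/1; 
cam=t+l*.36; p=cam-off; print('tcp',p)
q=r.get_tcp_rot()
r.move_pose(p,q)
im=r.camera('wrist'); save('w1',im)
l0=onz(cal('scene'),273,259,.078); p=l0+l*.36-off; print(p)
r.move_pose([p[0],p[1],max(p[2],.25)],q)
save('w2',r.camera('wrist')); print(r.get_t())
np.save('j2',r.get_joint_pos())
E
```

```text
o [0.505 0.15  0.074]
w [0.507 0.281 0.074]
lock [ 0.513 -0.216  0.078]
yel [0.422 0.216 0.02 ]
br [0.532 0.075 0.02 ]
lock scene [ 0.518 -0.212  0.078]
cam off [0.    0.072 0.171] look [-7.23398323e-04 -2.77934417e-01 -9.60599780e-01]
tcp [0.50271804 0.23805927 0.24873113]
[ 0.51760593 -0.18304975  0.25273113]
2.9417
```

View pics/w1.png

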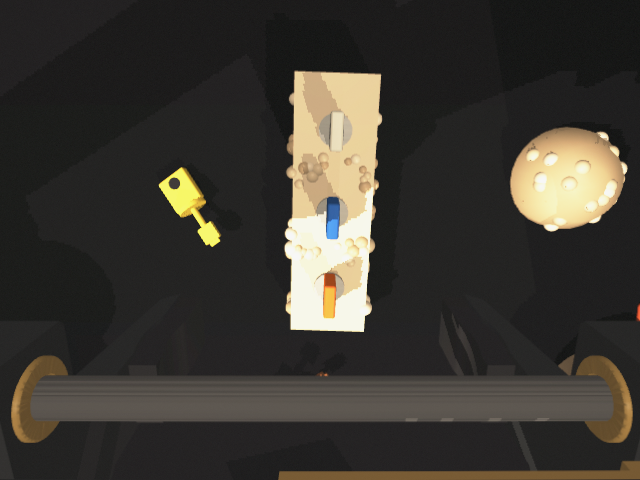

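View pics/w2.png

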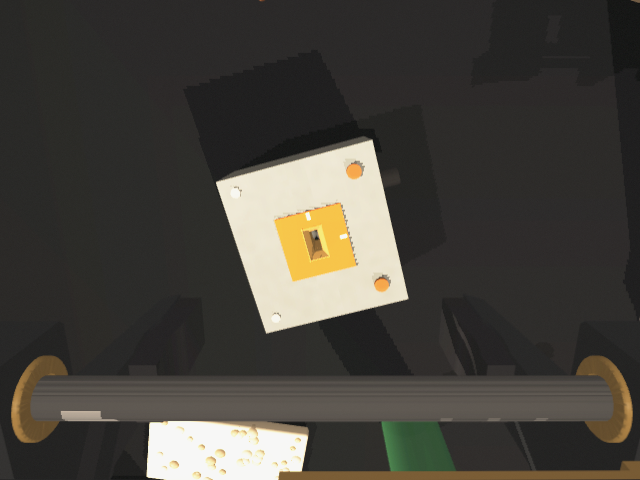

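w1 shows the rack with white (337,131), blue (333,218) and orange (330,296) keys. The yellow look-alike lies on the table at (190,205), and brown is just hidden near (322,375). w2 shows the orange plate with corners (275,219), (341,203), (356,264) and (292,281), and the mouth at (316,243). I'll enlarge both to confirm.

```bash
python3 - <<'E'
from h import *
a=cv2.imread('pics/w1.png')[250:340,280:380]; b=cv2.imread('pics/w2.png')[195:285,266:366]
z=lambda i:cv2.resize(i,None,fx=4,fy=4,interpolation=cv2.INTER_CUBIC)
cv2.imwrite('pics/crop1.png',np.hstack([z(a),z(b)]))
C=cal('wrist'); off=C[2]-r.get_ee_pos()
print('plate');P=np.array([onz(C,*c,.078) for c in[(275,219),(341,203),(356,264),(292,281)]]);print(P.round(4),P.mean(0))
print('mouth',onz(C,316,243,.078))
C1=(C[0],C[1],np.array([0.50271804,0.23805927,0.24873113])+off,C[3])
for u,v in[(337,131),(333,218),(330,296)]: print(onz(C1,u,v,.082).round(4))
c=cal('side')
for n,u,v in[('bottle base',456,335),('slab',404,413),('bowl',347,185),('dome',275,165)]: print(n,onz(c,u,v,.01).round(3))
E
```

```text
plate
[[ 0.4798 -0.1893  0.078 ]
 [ 0.5338 -0.1759  0.078 ]
 [ 0.5472 -0.228   0.078 ]
 [ 0.4929 -0.2435  0.078 ]] [ 0.51341302 -0.20915843  0.078     ]
mouth [ 0.51342765 -0.20965448  0.078     ]
[0.5144 0.301  0.082 ]
[0.512  0.2336 0.082 ]
[0.5101 0.1663 0.082 ]
bottle base [ 0.611 -0.452  0.01 ]
slab [ 0.403 -0.489  0.01 ]
bowl [0.792 0.032 0.01 ]
dome [0.716 0.227 0.01 ]
```

View pics/crop1.png

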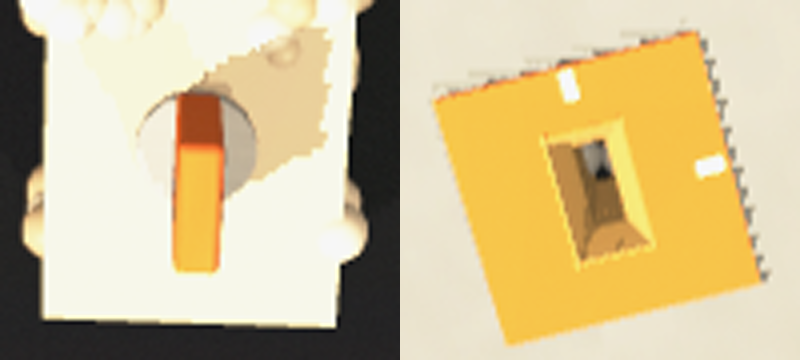

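Left crop: the orange bow stands in the rack slot on its grey collar, so it is the right key. Its top face is centred at w1 pixel (329.6,301.7). Right crop: the mouth centre is at w2 pixel (316.1,242.9), with the keyway tilted about 14° CCW. Next I'll grasp the key.

```bash
cat >> h.py <<'E'
def Q(yaw): return (R.from_euler('z',yaw,degrees=True)*R.from_quat([0,.5**.5,.5**.5,0],scalar_first=True)).as_quat(scalar_first=True)
def st(m=''): print(m,'ee',np.round(r.get_ee_pos(),4),'F',np.round(r.get_ft_force(),1),'M',np.round(r.get_torque(),2),'w',round(r.get_width(),4),'g',round(r.get_gripper_force(),1),'t',round(r.get_t(),1))
E
python3 - <<'E'
from h import *
C=cal('wrist'); off=C[2]-r.get_ee_pos()
C1=(C[0],C[1],np.array([0.50271804,0.23805927,0.24873113])+off,C[3])
k=onz(C1,329.6,301.7,.086); print('key',k)
q=Q(-1.8); g=.075-.019
r.move_gripper(.035,40)
r.move_pose([k[0],k[1],.16],q); st()
c=r.servo_line([k[0],k[1],g],velocity=.08,contact_N=4); st(c)
if not c:
    r.move_gripper(0,30); st('grip')
    save('g1',r.camera('side'))
E
```

```text
key [0.50969819 0.1628441  0.086     ]
 ee [0.5103 0.1622 0.1605] F [-0.1  0.5  0. ] M [-0.03 -0.02  0.01] w 0.0349 g 0.0 t 5.2
False ee [0.5103 0.163  0.0566] F [0.4 0.8 0.2] M [-0.05  0.02 -0.02] w 0.035 g 0.0 t 6.6
grip ee [0.5098 0.1629 0.0562] F [-1.  -0.   0.9] M [-0.04  0.08 -0.02] w 0.0088 g 30.0 t 7.2
```

```bash
python3 - <<'E'
from h import *
p=r.get_ee_pos(); q=Q(-1.8)
r.servo_line([p[0],p[1],.06],velocity=.05); st('up4')
r.servo_line([p[0],p[1],.2],velocity=.12); st('up'); 
L=np.array([.5134,-.2095]); q=Q(14.4)
r.move_pose([L[0],L[1],.2],q)
h=.078+.066-.019 # TCP height with the tip level with plate
r.servo_line([L[0],L[1],h+.012],rot=q,velocity=.1); r.wait(.2); st('above')
a=r.camera('side'); b=r.camera('scene')
C=cal('side');D=cal('scene')
z=lambda i,c:cv2.resize(i[int(c[1])-75:int(c[1])+75,int(c[0])-50:int(c[0])+50],None,fx=4,fy=4,interpolation=cv2.INTER_CUBIC)
X=np.array([*L,.1]);ca=proj(C,X)[0];cb=proj(D,X)[0]; print(ca,cb)
save('ins1',np.hstack([z(a,ca),z(b,cb)]))
for c in(C,D): print(proj(c,[[*L,.09],[*L,.13],[*L,.168],[*L,.078]]).round(1).tolist())
E
```

```text
up4 ee [0.51   0.1629 0.0603] F [-0.2 -0.8 -0.2] M [0.12 0.03 0.  ] w 0.0089 g 30.0 t 7.5
up ee [0.5091 0.1627 0.1989] F [ 0.5 -0.6 -1.1] M [ 0.    0.03 -0.  ] w 0.0087 g 30.0 t 8.8
above ee [ 0.5141 -0.2098  0.138 ] F [-0.3 -0.4 -0.9] M [-0.02 -0.01 -0.03] w 0.0089 g 30.0 t 11.1
[337.81653354 268.4025785 ] [271.90352655 253.30940328]
[[337.8, 271.6], [337.8, 258.6], [337.8, 245.7], [337.8, 275.4]]
[[272.2, 255.2], [271.0, 247.4], [269.9, 239.5], [272.5, 257.5]]
```

View pics/ins1.png

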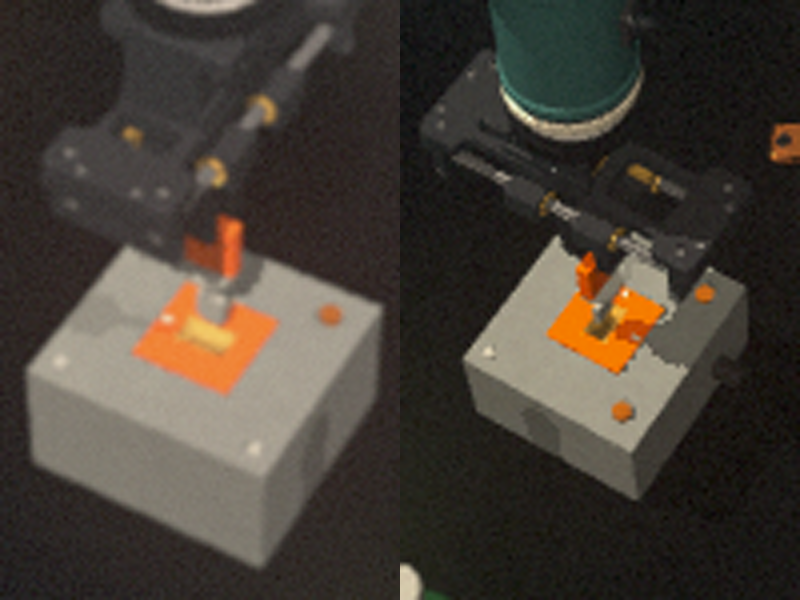

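The key hangs upright over the mouth. In the side half of the picture, the blade tip is at about (214,320) and the mouth at (208,337). Tip and mouth agree to within about 2 mm, which the funnel can absorb, so I'll insert with force feedback and side compliance.

```bash
cat >> h.py <<'E'
def insert(xy,q,zend,step=.003,lim=9,n=40):
    """step down; yield sideways along the force, stop on too much push"""
    xy=np.array(xy,float); F0=np.array(r.get_ft_force()); z=r.get_ee_pos()[2]
    for i in range(n):
        z=max(z-step,zend); r.servo_line([*xy,z],rot=q,velocity=.03); 
        F=np.array(r.get_ft_force())-F0; e=r.get_ee_pos()
        print('z',round(z,4),'e',np.round(e,4),'F',F.round(1),'M',np.round(r.get_torque(),2))
        s=np.clip(F[:2]*.0004,-.0015,.0015); xy+=np.where(abs(F[:2])>1.2,s,0)
        if F[2]>lim or z<=zend: break
    return xy
E
python3 - <<'E'
from h import *
r.move_gripper(0,50)
q=Q(14.4); xy=insert([.5134,-.2095],q,.106,step=.004); print(xy); np.save('xy',xy); st()
E
```

```text
z 0.1332 e [ 0.5131 -0.2094  0.1327] F [ 0.6  0.4 -1. ] M [ 0.01 -0.01  0.03]
z 0.1292 e [ 0.5131 -0.2094  0.1287] F [-0.1  1.1 -0.8] M [-0.01 -0.    0.  ]
z 0.1252 e [ 0.5131 -0.2094  0.1248] F [ 0.2  0.6 -0.4] M [-0.02 -0.01  0.04]
z 0.1212 e [ 0.5131 -0.2094  0.1208] F [-0.3  0.9 -0.5] M [-0.06 -0.03  0.  ]
z 0.1172 e [ 0.5131 -0.2094  0.1168] F [ 0.6  0.5 -0.3] M [ 0.06 -0.05 -0.01]
z 0.1132 e [ 0.5132 -0.2094  0.1128] F [-0.4  1.3 -0.4] M [ 0.03 -0.05  0.01]
z 0.1092 e [ 0.5132 -0.2088  0.1088] F [ 0.4  0.7 -0.1] M [0.05 0.   0.  ]
z 0.106 e [ 0.5132 -0.2089  0.1057] F [ 0.  -0.  -0.1] M [-0.05 -0.01  0.02]
[ 0.5134     -0.20896069]
 ee [ 0.5132 -0.2089  0.1057] F [-0.2 -0.8 -0.1] M [-0.05 -0.01  0.02] w 0.0084 g 50.0 t 13.7
```

```bash
python3 - <<'E'
from h import *
q=Q(14.4); xy=insert(np.load('xy'),q,.085,step=.002,lim=14); print(xy); np.save('xy',xy); r.wait(.2); st()
E
```

```text
Traceback (most recent call last):
FileNotFoundError: [Errno 2] No such file or directory: 'xy'
```

```bash
python3 - <<'E'
from h import *
q=Q(14.4); xy=insert(np.load('xy.npy'),q,.085,step=.002,lim=14); print(xy); np.save('xy',xy); r.wait(.2); st()
E
```

```text
z 0.1037 e [ 0.5133 -0.2089  0.1035] F [-0.3  1.4 -0.6] M [0.04 0.03 0.05]
z 0.1017 e [ 0.5133 -0.2083  0.1016] F [-0.7  1.5 -0.1] M [0.03 0.01 0.01]
z 0.0997 e [ 0.5131 -0.2077  0.0995] F [ 0.   0.6 -0.4] M [-0.08  0.11  0.01]
z 0.0977 e [ 0.5132 -0.2077  0.0975] F [-0.9  1.1 -0.8] M [-0.09  0.17 -0.03]
z 0.0957 e [ 0.5134 -0.2079  0.0958] F [-1.6  0.7  1.7] M [-0.03  0.22  0.03]
z 0.0937 e [ 0.5137 -0.2082  0.0948] F [-0.4  1.3  5.7] M [ 0.01  0.31 -0.  ]
z 0.0917 e [ 0.5138 -0.2078  0.0932] F [-2.   0.4  7.9] M [-0.13  0.35 -0.03]
z 0.0897 e [ 0.5128 -0.2077  0.0906] F [-0.3  0.2  3.3] M [-0.11  0.13  0.01]
z 0.0877 e [ 0.513  -0.2077  0.0887] F [-0.4 -0.   5.9] M [-0.13  0.11 -0.01]
z 0.0857 e [ 0.5126 -0.2078  0.0862] F [-0.2 -1.4  3.7] M [-0.33  0.06 -0.05]
z 0.085 e [ 0.5129 -0.2083  0.0862] F [-1.6  0.5  9. ] M [-0.08  0.17 -0.08]
[ 0.51132985 -0.20782659]
 ee [ 0.5129 -0.2083  0.0862] F [-1.7 -0.7  8.4] M [-0.06  0.24 -0.01] w 0.0081 g 50.0 t 16.6
```

The collar is seated, with z stopping at 0.0862 as predicted and the push rising to 9 N. Next is the turn, keeping a light downward push.

```bash
python3 - <<'E'
from h import *
e=r.get_ee_pos(); xy=[.5129,-.2080]
for y in np.arange(14.4,-66,-5):
    t=r.get_t(); r.servo_line([*xy,.0852],rot=Q(y),velocity=.05)
    print(round(y,1),np.round(r.get_ee_pos(),4),np.round(r.get_ft_force(),1),np.round(r.get_torque(),3),round(r.get_t()-t,2))
    if abs(r.get_torque()[2])>.35: break
st()
E
```

```text
14.4 [ 0.5132 -0.2083  0.0862] [-2.9 -0.2 10.3] [ 0.029  0.494 -0.034] 0.25
9.4 [ 0.5133 -0.2079  0.0862] [-2.2 -0.   8.9] [0.136 0.355 0.021] 0.25
4.4 [ 0.5134 -0.2079  0.0862] [-2.6  1.4  8.5] [0.209 0.344 0.033] 0.25
-0.6 [ 0.5136 -0.2079  0.0862] [-1.7  0.6  8.8] [0.024 0.308 0.029] 0.25
-5.6 [ 0.5137 -0.208   0.0862] [-1.   1.2  7.2] [0.106 0.145 0.024] 0.25
-10.6 [ 0.5138 -0.208   0.0862] [-0.   0.9  7.5] [ 0.124  0.174 -0.015] 0.25
-15.6 [ 0.5139 -0.2081  0.0862] [-1.1  0.5  8.1] [0.025 0.185 0.06 ] 0.25
-20.6 [ 0.5139 -0.2081  0.0862] [-0.5  0.5  7.6] [0.011 0.147 0.038] 0.25
-25.6 [ 0.514  -0.2082  0.0862] [0.  0.9 7.2] [0.049 0.057 0.02 ] 0.25
-30.6 [ 0.5141 -0.2082  0.0862] [0.2 0.4 7.3] [ 0.036  0.116 -0.027] 0.25
-35.6 [ 0.5142 -0.2082  0.0862] [-0.1 -0.8  7.1] [0.015 0.051 0.072] 0.25
-40.6 [ 0.5142 -0.2083  0.0862] [-0.   0.9  6.4] [-0.045  0.034  0.084] 0.25
-45.6 [ 0.5143 -0.2084  0.0862] [0.9 0.4 6.4] [-0.054  0.004  0.107] 0.25
-50.6 [ 0.5144 -0.2085  0.0863] [ 0.3 -1.1  5.5] [-0.13  -0.05   0.092] 0.25
-55.6 [ 0.5144 -0.2086  0.0863] [ 1.4 -0.7  6.2] [-0.119 -0.026  0.052] 0.25
-60.6 [ 0.5144 -0.2086  0.0863] [ 0.1 -0.9  6.5] [-0.139 -0.046  0.108] 0.25
-65.6 [ 0.5144 -0.2087  0.0863] [-0.1 -1.   6.1] [-0.167  0.014  0.066] 0.25
 ee [ 0.5144 -0.2087  0.0863] F [-0.1 -1.   6.1] M [-0.17  0.01  0.07] w 0.0082 g 50.1 t 20.9
```

```bash
python3 - <<'E'
from h import *
for y in np.arange(-68,-90,-2.):
    r.servo_line([.5134,-.2082,.0852],rot=Q(y),velocity=.05); r.wait(.1)
    m=np.mean([(r.wait(.02),r.get_torque()[2])[1] for _ in range(8)])
    T=R.from_quat(r.get_tcp_rot(),scalar_first=True).as_matrix()[:,1]
    print(y,'act',round(np.degrees(np.arctan2(T[1],T[0])),1),'Mz',round(m,3),np.round(r.get_ft_force(),1))
    if m>.3: break
st(); a=r.camera('side'); b=r.camera('scene')
z=lambda i,c:cv2.resize(i[c[1]-60:c[1]+60,c[0]-40:c[0]+40],None,fx=5,fy=5,interpolation=cv2.INTER_CUBIC)
save('turn',np.hstack([z(a,(338,262)),z(b,(272,255))]))
E
```

```text
-68.0 act -68.0 Mz 0.092 [ 0.6 -1.   7.2]
-70.0 act -70.0 Mz 0.09 [-0.8 -1.   6.1]
-72.0 act -72.0 Mz 0.089 [ 0.5 -0.8  6.6]
-74.0 act -74.0 Mz 0.1 [-1.  -0.4  7. ]
-76.0 act -76.0 Mz 0.089 [-0.4 -1.5  7.1]
-78.0 act -78.0 Mz 0.085 [ 0.5 -0.9  7.1]
-80.0 act -80.0 Mz 0.097 [ 0.3 -1.4  6.5]
-82.0 act -82.0 Mz 0.127 [ 0.4 -1.8  6.8]
-84.0 act -84.0 Mz 0.162 [ 0.3 -2.1  6.3]
-86.0 act -86.0 Mz 0.232 [ 0.  -1.9  6.4]
-88.0 act -87.9 Mz 0.296 [-0.3 -2.5  6.4]
 ee [ 0.5146 -0.2091  0.0863] F [-0.3 -2.5  6.4] M [-0.34  0.13  0.31] w 0.0086 g 50.6 t 26.2
```

View pics/turn.png

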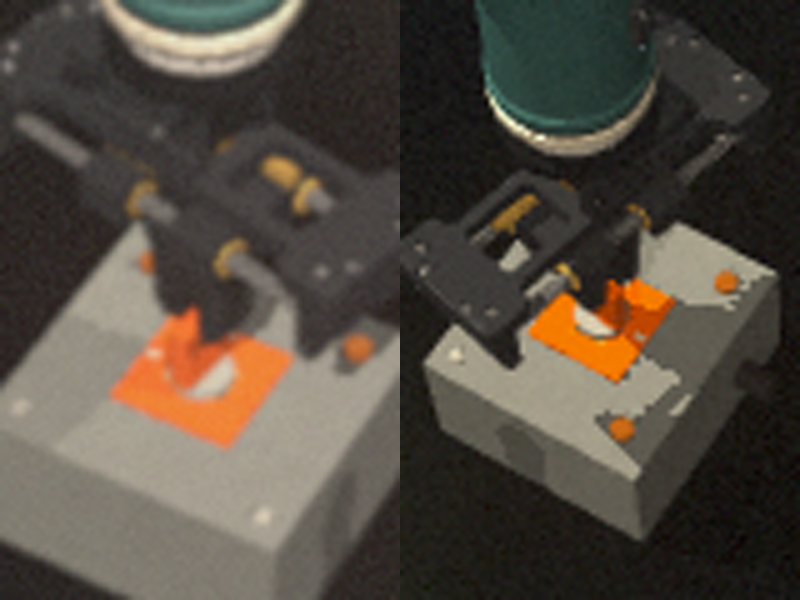

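The picture shows the collar flat and central on the plate, at (200,375) in the side half and (600,315) in the scene half, with the bow turned a quarter. The torque rose past the spring's value, so the key is at its stop. I'll hold it there and hand in.

```bash
python3 - <<'E'
from h import *
r.wait(.8); st(); print(r.hand_in())
E
```

```text
ee [ 0.5146 -0.2091  0.0863] F [-0.3 -1.8  7.2] M [-0.26  0.13  0.37] w 0.0082 g 50.6 t 27.1
the job is handed in; nothing more can be done
None
```

I handed the job in at about 27 s with the orange key fully in, turned clockwise to its stop and still gripped at about 50 N; the hand-in gave no verdict.

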